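# Load a drive carrier into the drive cage and lock it in

## Task

Load the drive carrier with the green handle into the drive cage: slide it onto the green middle pair of rails until it is fully home against the back stop, and let go of it. Then slide the red-knobbed keeper across in front of it as far as it goes, so that the carrier is locked in. Leave the carrier with the orange handle and the drink cup where they are.

Things in the scene. Friction and masses are not known exactly. Their poses are not given: they have to be found in the camera images.
- green_carrier: Loose drive carrier, 0.16 kg, lying flat: steel plate 104 (x) x 82 (y) x 4 mm, a disk drive 100 x 70 x 10 mm fixed on top. Origin: centre of the plate's underside; +x is the way it goes into the cage, z up. The plate's side edges, 6 mm beyond the drive, run in the rails. Upright green handle fin at its front: 12 mm thick in y, x -108 to -50 mm, z 0 to 34 mm
- green_carrier_grip (a point): Point on the green handle fin where it is best gripped from above, across its 12 mm thickness (closing along the carrier's y): x -88, y 0, z 22 mm in the carrier's frame; axes as the carrier's
- orange_carrier: An identical carrier but with an orange handle fin, lying beside the green one, on either side of it; not to be moved. Origin and axes as for the green carrier
- cage: Fixed drive cage, 104 mm high, open at front (-x) and top; side walls 86 mm apart inside. Three rail pairs along x, one above the other: dark grey, green (middle), dark grey. A plate on them has its underside 16, 44 or 72 mm above the desk. Origin on the desk below the centre of a fully home plate; front at x -54 mm, back stop at x +52 mm. +x is the way in, z up, -y the open keeper's side
- bay (a point): Where the carrier body's origin lies when fully home on the green middle rails: x 0, y 0, z 44 mm in the cage's frame, axes as the cage's. Each rail pair is a slot 7 mm high between ledges and lips that reach 5 mm inward from the walls; its first 12 mm at the mouth flare by about 3 mm up and down. A steel track bar crosses above the mouth at z 98 to 104 mm, y -73 to +53 mm
- keeper (a joint): Keeper slide on the track bar at the cage's front, in m: 0 = open, at the -y end, clear of the mouth; 0.038 = fully across (end stop); grows along the cage's +y. Friction about 1.5 N; stays where it is left. Its steel tongue (12 mm wide in y, z 28 to 108 mm) hangs before the mouth at x -63 to -57 mm, y = joint value minus 60 mm, in the cage's frame
- keeper_knob (a point): Centre of the keeper's upright red knob, 14 x 14 mm, 22 mm tall, top at z 132 mm: at x -53, z 121 mm, y = joint value minus 60 mm in the cage's frame. It stands on a black block 20 x 20 mm, z 104 to 110 mm. Push it from its -y side or pinch it
- cup: Plain beige drink cup, 83 mm across, 92 mm high, standing to the right of the work; origin at the centre of its underside. A bystander

How it is judged:
By the outcome, as a careful person would: the job done as asked, in the order asked, and still so for the second after the job is handed in, with the robot touching nothing.
It also fails if it takes over 54 s, if anything falls off the work surface, if the arm or the gripper's body presses on something with over 40 N, if the wrist force passes 120 N, or if a joint passes its speed limit or range.

## Robot

A 6-joint arm with a two-finger parallel gripper is mounted at the origin on a cart in front of the work surface, level with it; the furniture and walls round the work are solid. World frame = base frame: x ahead of the robot, y to its left, z up, the work surface at z = 0. Lengths are in m, angles in rad, forces in N, time in s.
With the tool pointing down it reaches from about 0.35 to 0.85 m from the base axis. Payload 8.1 kg.
Tool frame: the origin (TCP) lies midway between the tips of the shut fingers; the grasp point (between the pads) lies 19 mm behind it; z points along the fingers, y is the line along which they close (so a half turn about z gives the same grasp; the last joint's range is limited). The gripper opens to 93 mm and grips with 3 to 60 N. Pads are 15 mm wide; open, the fingers measure 128 mm over their backs; the gripper's body (75 mm by 188 mm) begins 65 mm behind the grasp point.
Start: joints at [1.062, 0.13, 1.488, -0, 1.523, -0.085], TCP at [0.247, 0.547, 0.219] pointing down, gripper open.
Joint ranges: [-2.96, 2.96], [-0.89, 2.26], [0.02, 2.5], [-1.34, 4.48], [0, 2.73], [-2.66, 2.66]. Speed limits (rad/s): [2.39, 2.39, 2.79, 3.14, 3.14, 3.14].

## Interface

Orientations are given as a rotation vector (axis times angle).
In Python, from plant import read_state, read_camera, camera_model, close_job gives the robot as it stands. The module is installed in compiled form; this text tells all that it offers.
- The arm moves only by the tool carry_out, never from a script. Its argument "moves" is a list of rows, each an object of numbers: "jaw": the finger opening in m, from 0 to 0.093; "dx", "dy", "dz": the shift along the tool's x, y, z in m; "yaw": the turn about the tool's z in rad. In form: [{"jaw": .., "dx": .., "dy": .., "dz": .., "yaw": ..}, ...]. A call has 1 to 8 rows; each row shifts and turns the commanded pose from where the row before left it, along the tool's axes as they then stand; what a row does not reach is not made up. A row lasts 1/8 s, in which the tool goes at most 62.5 mm and 10.7 degrees, less where a joint would pass 70% of its speed; a pose out of reach is approached as far as the arm can. A call is refused whole if a number of a shift passes 0.0625 or a number of a turn 0.188, either way. A call with a gripper value outside its range is refused whole. The fingers move at their own pace and stop on an object; "grip_force" is the grip in N (left out, the last holds). Time passes only in rows, so rows that do not move let the fingers close. It gives the time, the measured TCP pose, the force, the opening and the grip force at its end, in the units of the state.
- read_state(): the state, without advancing time (a new reading comes with each control period).
- read_camera(name): name is "scene" or "top"; returns the picture (480x640x3 uint8, red, green, blue); there is no depth.
- camera_model(name): a dict with "camera_matrix" (3x3 intrinsics, pixels), "view" (4x4, takes a point from world to camera coordinates). Camera axes: x right, y up, looking along -z (the intrinsics and any distortion apply to the point x, -y, -z); pixel columns grow to the right and rows downward; lengths in m; the calibration is good to about 2 mm. A picture is of the moment at which its call begins. camera_model takes no time and is no camera call.
- close_job(): hands the job in; it is judged then, once.
The state is a dict: "t": time; "q": joint angles; "dq": joint speeds; "joint_torque": joint torques, N m; "tool_pos": TCP position; "orientation": TCP orientation; "force": force on the tool from outside, world axes, zero at the start; "wrist_torque": the same for the moment, N m; "opening": finger opening in m; "gripper_force": force on a finger pad.
Only numpy, scipy, OpenCV 4.12 (cv2) and the standard library are available. Lean on these libraries where they do the work, as an engineer would, in place of code of your own. Each camera call takes 0.05 s, during which the arm holds its last target. There are 200 camera calls.

## Working session

There is one attempt and no reset: what is moved stays moved. The work goes in short steps, Python scripts to look and compute and a tool call to move; the robot and the scene stay as the last step left them, time stands still between calls to the robot, and variables do not carry over. Pictures are saved under pics/ and viewed, at most 10 in all, crops included, and the job is handed in when it is done.

Besides the shell and the picture viewer there is one more tool, called as name(argument=value, ...) on one line, values as JSON. carry_out: Moves the arm, as the interface text tells. Its arguments: {"type":"object","properties":{"moves":{"type":"array","items":{"type":"object","properties":{"jaw":{"type":"number"},"dx":{"type":"number"},"dy":{"type":"number"},"dz":{"type":"number"},"yaw":{"type":"number"}}}},"grip_force":{"type":"number"}},"required":["moves"]}

```bash
mkdir -p pics
python3 - <<'E'
from plant import *
import cv2
for n in("scene","top"):
    cv2.imwrite(f"pics/{n}0.png",read_camera(n)[:,:,::-1]); m=camera_model(n); print({k:(v.round(4).tolist() if hasattr(v,'round') else v) for k,v in m.items()})
print(read_state())
E
```

```text
{'camera_matrix': [[495.2419, 0.0, 313.6746], [0.0, 495.2419, 244.0215], [0.0, 0.0, 1.0]], 'view': [[0.5503, -0.8349, -0.0123, -0.3458], [0.4778, 0.3027, 0.8247, -0.3287], [-0.6848, -0.4597, 0.5655, -0.7988], [0.0, 0.0, 0.0, 1.0]]}
{'camera_matrix': [[609.4867, 0.0, 319.4996], [0.0, 609.4867, 240.0769], [0.0, 0.0, 1.0]], 'view': [[-0.004, -1.0, -0.004, -0.0167], [0.9977, -0.0043, 0.068, -0.5567], [-0.068, -0.0037, 0.9977, -1.5599], [0.0, 0.0, 0.0, 1.0]]}
{'t': 0.1, 'q': array([ 1.06163087e+00,  1.31081654e-01,  1.48911745e+00, -2.02246135e-05,
        1.52300200e+00, -8.54045005e-02]), 'dq': array([ 0.00069013, -0.00099012, -0.00123119, -0.00054933, -0.00022315,
       -0.00078328]), 'joint_torque': array([ 1.26464736e-03, -5.61343610e+01, -4.93094623e+01,  7.70123117e-02,
        2.92549026e-02, -9.91755542e-05]), 'tool_pos': array([0.24646394, 0.54650416, 0.21772379]), 'orientation': array([-6.60576107e-01, -3.07089546e+00,  2.42467159e-03]), 'force': array([-0.03947195,  0.41216899,  0.84754807]), 'wrist_torque': array([-0.02899745,  0.02989855, -0.03834694]), 'gripper_force': 0.0, 'opening': 0.09265220755085778}
```

View pics/scene0.png

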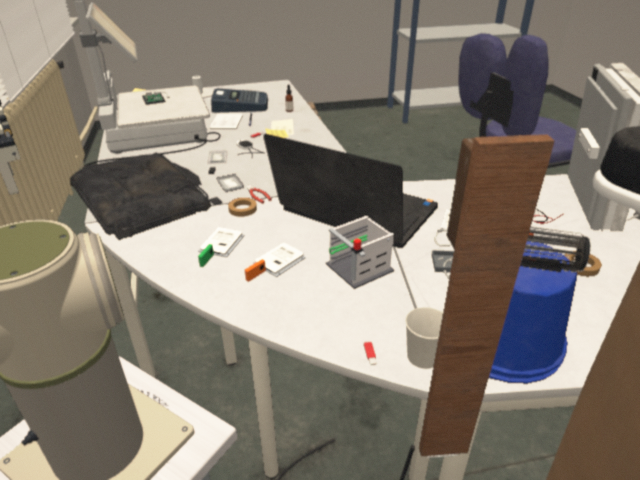

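View pics/top0.png

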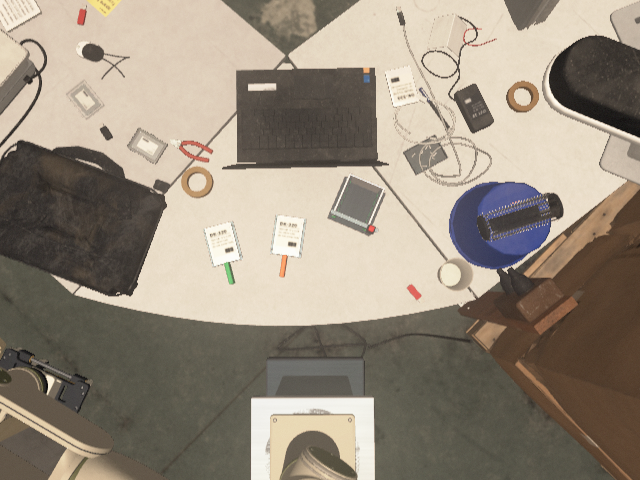

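The top view shows the green carrier at about (223,245) with its fin at (229,272), the orange one at (288,237), the cage at (357,205) with its red knob at (372,229), and the cup at (455,275). Next I'll zoom in and measure.

```bash
cat > h.py <<'E'
from plant import *
import cv2, numpy as np
def ray(n,uv,z):
    m=camera_model(n);K=np.array(m["camera_matrix"]);V=np.array(m["view"]);R,t=V[:3,:3],V[:3,3]
    d=np.linalg.inv(K)@[uv[0],uv[1],1]; d=R.T@(d*[1,-1,-1]); c=-R.T@t
    return c+d*(z-c[2])/d[2]
def proj(n,P):
    m=camera_model(n);K=np.array(m["camera_matrix"]);V=np.array(m["view"])
    p=(V[:3,:3]@np.atleast_2d(P).T).T+V[:3,3]; p=p*[1,-1,-1]; p=(K@p.T).T
    return p[:,:2]/p[:,2:]
E
python3 - <<'E'
from h import *
im=cv2.imread("pics/top0.png"); s=im[160:290,195:395]
cv2.imwrite("pics/topc.png",cv2.resize(s,None,fx=4,fy=4,interpolation=cv2.INTER_CUBIC))
for n in("top","scene"):
    h=cv2.cvtColor(cv2.imread(f"pics/{n}0.png"),cv2.COLOR_BGR2HSV)
    for nm,lo,hi in(("green",50,80),("red",0,4),("orange",7,14)):
        m=cv2.inRange(h,(lo,150,80),(hi,255,255))
        N,_,st,c=cv2.connectedComponentsWithStats(m)
        for i in range(1,N):
            if st[i,4]>15: print(n,nm,st[i],c[i].round(1),cv2.minAreaRect(np.argwhere(_==i)[:,::-1].astype(np.float32)))
E
```

```text
top red [78 10  8 14 78] [81.1 16.5] ((81.09615325927734, 16.51923179626465), (5.4912519454956055, 13.924245834350586), 11.309932708740234)
top red [369 226   6   6  26] [371.2 228.4] ((371.10003662109375, 228.300048828125), (4.919349670410156, 4.919349670410156), 26.56505012512207)
scene green [200 246  11  19 114] [204.9 255.2] ((205.50003051757812, 255.00003051757812), (7.77817440032959, 19.091880798339844), 45.0)
scene red [250 190  13  12  22] [255.  196.1] ((255.5294189453125, 196.3823699951172), (15.538739204406738, 3.3633642196655273), 47.72631072998047)
scene red [354 239   7  11  66] [356.8 244.2] ((357.0, 244.0), (10.0, 6.0), 90.0)
scene red [365 343  10  15  99] [369.2 349.7] ((369.23583984375, 349.57550048828125), (14.972299575805664, 6.730666637420654), 74.05460357666016)
scene orange [287  95   5   5  20] [288.8  97.4] ((289.0, 97.0), (4.0, 4.0), 90.0)
scene orange [245 260  20  20 216] [254.4 269.9] ((254.99998474121094, 269.5), (10.816652297973633, 23.852108001708984), 56.30992889404297)
```

View pics/topc.png

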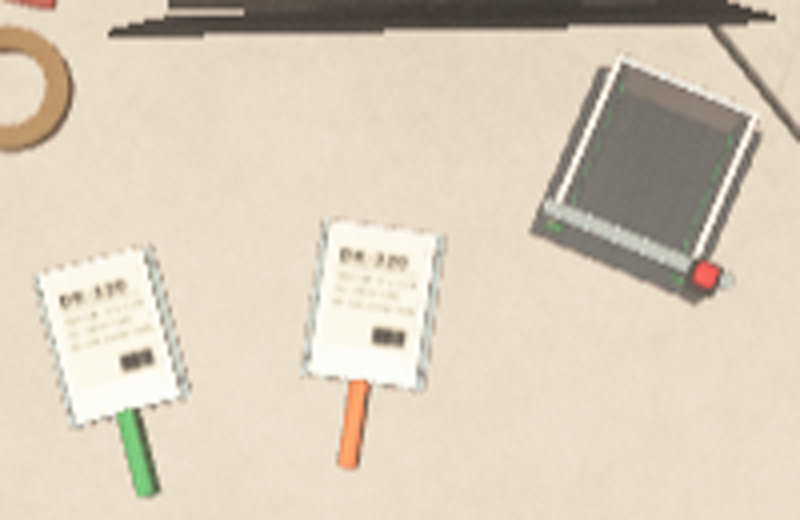

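The crop shows the green carrier's white drive with corners at (40,275), (150,247), (185,395) and (75,422), and its fin running from (127,410) to (147,492). The cage rim, track bar (548,205)–(730,282) and knob (708,273) are also clear.

```bash
cat >> h.py <<'E'
from scipy.optimize import least_squares
def tf(p,L,z=0):
    L=np.asarray(L,float);c,s=np.cos(p[2]),np.sin(p[2])
    return np.c_[p[0]+c*L[:,0]-s*L[:,1],p[1]+s*L[:,0]+c*L[:,1],L[:,2]+z]
def fit(n,L,uv,p0):
    r=least_squares(lambda p:(proj(n,tf(p,L))-uv).ravel(),p0,loss='soft_l1'); return r.x, r.fun.reshape(-1,2)
E
python3 - <<'E'
from h import *
c=lambda a:(np.array(a)+.5)/4-.5+[195,160]
G=np.array([[50,35,14],[50,-35,14],[-50,-35,14],[-50,35,14],[-50,0,34],[-108,0,34]])/1e3
g,r=fit("top",G,c([[40,275],[150,247],[185,395],[75,422],[127,410],[147,492]]),[.5,.2,0]);print("green",g,r.round(1).tolist())
o,r=fit("top",G,c([[330,222],[440,234],[420,387],[308,377],[358,381],[347,467]]),[.5,.0,0]);print("orange",o,r.round(1).tolist())
C=np.array([[-59.5,53,104],[-59.5,-73,104],[-53,-60,132]])/1e3
uv=c([[548,206],[731,282],[708,273]])
k,r=fit("top",C,uv,[.6,-.1,-.4]);print("cage",k,r.round(1).tolist())
print("walls L,R world", [ray("top",q,.104).round(4) for q in c([[622,60],[560,205],[757,118],[697,255]])])
# overlays
def ov(n):
    im=cv2.imread(f"pics/{n}0.png");S=4 if n=="top" else 5
    x0,y0,w,h=(195,160,200,130) if n=="top" else (190,205,160 if 0 else 160,90)
    if n=="scene": x0,y0,w,h=(240,200,160,100)
    a=cv2.resize(im[y0:y0+h,x0:x0+w],None,fx=S,fy=S,interpolation=cv2.INTER_CUBIC)
    def ln(p,L,col,cl=True):
        q=(proj(n,tf(p,np.array(L)/1e3))-[x0,y0]+.5)*S-.5
        cv2.polylines(a,[q.round().astype(int)],cl,col,1)
    for p in(g,o): ln(p,[[52,41,4],[52,-41,4],[-52,-41,4],[-52,41,4]],(255,0,0)); ln(p,[[50,35,14],[50,-35,14],[-50,-35,14],[-50,35,14]],(255,0,255)); ln(p,[[-50,6,34],[-50,-6,34],[-108,-6,34],[-108,6,34]],(0,0,255))
    ln(k,[[-54,43,104],[52,43,104],[52,-43,104],[-54,-43,104]],(255,0,0))
    ln(k,[[-54,43,0],[52,43,0],[52,-43,0],[-54,-43,0]],(255,0,255))
    ln(k,[[-46,-53,132],[-46,-67,132],[-60,-67,132],[-60,-53,132]],(255,255,0))
    ln(k,[[-54,53,98],[-54,-73,98]],(0,255,255),False)
    return a
cv2.imwrite("pics/ov.png",ov("top")); cv2.imwrite("pics/ovs.png",ov("scene"))
E
```

```text
green [0.54988082 0.23237445 0.24488562] [[0.6, -0.4], [-0.8, -0.0], [-0.4, 0.1], [0.9, 0.1], [-0.2, -0.5], [0.1, 1.0]]
orange [ 0.56853556  0.06300917 -0.13913529] [[0.2, -0.1], [-0.7, 0.5], [-1.0, 0.2], [0.3, -0.9], [0.7, -0.4], [0.3, 0.6]]
cage [ 0.65378436 -0.12004472 -0.43978019] [[-1.1, -0.2], [-0.2, 2.4], [2.8, -1.0]]
walls L,R world [array([ 0.7124, -0.0956,  0.104 ]), array([ 0.6226, -0.0568,  0.104 ]), array([ 0.6759, -0.1785,  0.104 ]), array([ 0.5914, -0.1407,  0.104 ])]
```

View pics/ov.png

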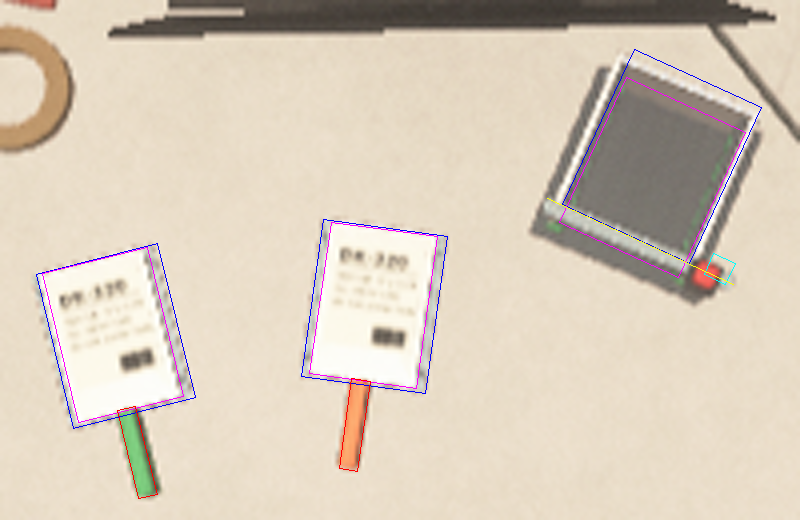

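View pics/ovs.png

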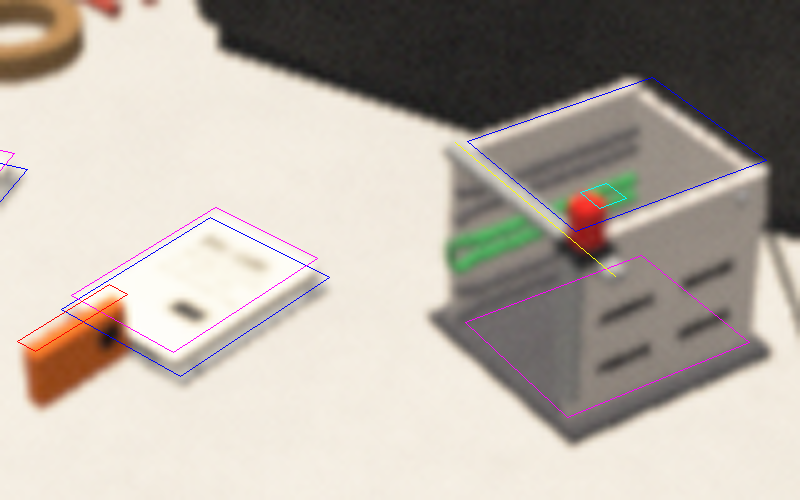

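```bash
cat > cage.py <<'E'
from h import *
c=lambda a:(np.array(a)+.5)/4-.5+[195,160]
s=lambda a:(np.array(a)+.5)/5-.5+[240,200]
W=np.array([ray("top",q,.104) for q in c([[622,60],[560,205],[757,118],[697,255]])])
C=np.array([[-53,53,104],[-53,-73,104],[-53,-60,132]])/1e3
uv=c([[548,206],[731,282],[706,271]])
def res(p):
    a=(proj("top",tf(p,C))-uv).ravel()
    d=W[:,:2]-p[:2]; y=-np.sin(p[2])*d[:,0]+np.cos(p[2])*d[:,1]
    return np.r_[a,(y-np.array([1,1,-1,-1])*(.043+p[3]))/.0025]
r=least_squares(res,[.65,-.12,-.4,.001],loss='soft_l1');print("cage",r.x,r.fun.round(1))
CS=np.array([[-53,53,104],[-53,-60,132]])/1e3
print("scene pred",proj("scene",tf(r.x,CS)).round(1),"knob top seen",s([[587,202]]), "bar end",s([[450,150]]))
E
python3 cage.py
python3 - <<'E'
from h import *
g=[0.54988082,0.23237445,0.24488562]
P=np.array([[-108,6,34],[-108,-6,34],[-108,6,0],[-108,-6,0],[-50,-6,34]])/1e3
print(proj("scene",tf(g,P)).round(1))
im=cv2.imread("pics/scene0.png");cv2.imwrite("pics/gs.png",cv2.resize(im[220:275,190:250],None,fx=10,fy=10,interpolation=cv2.INTER_CUBIC))
E
```

```text
cage [ 0.65085757 -0.11737385 -0.4165107   0.00197607] [-0.8 -0.7  0.5  0.7  2.9  0.4 -0.1 -0.4 -0.3 -0.2]
scene pred [[329.2 226.4]
 [359.2 239. ]] knob top seen [[357. 240.]] bar end [[329.6 229.6]]
[[196.6 254.3]
 [201.1 255.2]
 [198.7 265.7]
 [203.  266.6]
 [213.  242.2]]
```

View pics/gs.png

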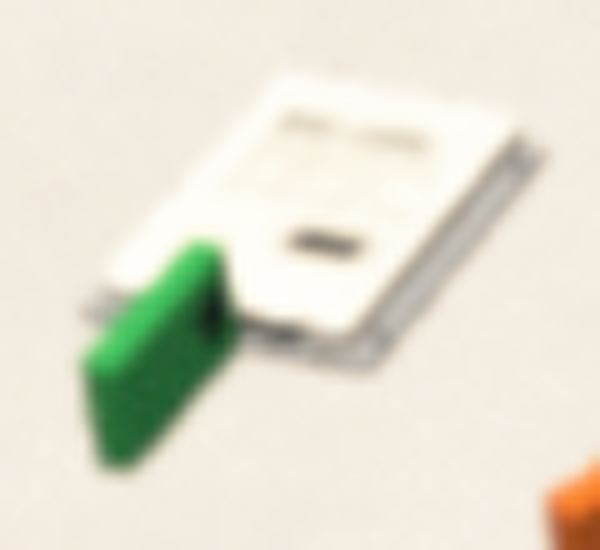

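The fin's front-top corner shows at about (199.4,256.5), against a predicted (198.9,254.8). The two cameras agree to a few mm, so I'll set out.

```bash
cat >> h.py <<'E'
from scipy.spatial.transform import Rotation as Ro
G0=[0.5499,0.2324,0.245]; CG=[0.6509,-0.1174,-0.4165]
def go(xyz,ang):
    "shift in present tool axes and yaw, tool y axis to world angle ang"
    s=read_state();R=Ro.from_rotvec(s["orientation"]).as_matrix()
    a=np.arctan2(R[1,1],R[0,1]); d=(ang-a+np.pi/2)%np.pi-np.pi/2
    print("t",round(s["t"],2),"tcp",s["tool_pos"].round(4),"yang",round(a,4),"tilt",R[:,2].round(3),"F",s["force"].round(1),"open",round(s["opening"],4),"gf",round(s["gripper_force"],1))
    print("shift tool",(R.T@(np.array(xyz)-s["tool_pos"])).round(4),"yaw",round(-d,4))
E
python3 - <<'E'
from h import *
p=tf(G0,[[-.092,0,0]])[0];print(p,read_state()["q"])
go([p[0],p[1],.09],np.pi/2+G0[2])
E
```

```text
[0.46064737 0.21008482 0.        ] [ 1.06163087e+00  1.31081654e-01  1.48911745e+00 -2.02246135e-05
  1.52300200e+00 -8.54045005e-02]
t 0.1 tcp [0.2465 0.5465 0.2177] yang 1.147 tilt [-0.001 -0.001 -1.   ] F [-0.   0.4  0.8] open 0.0927 gf 0.0
shift tool [-0.3336 -0.2184  0.128 ] yaw -0.6688
```

carry_out(moves=[{"jaw": 0.05, "dx": -0.042, "dy": -0.0275, "dz": 0.01}, {"dx": -0.042, "dy": -0.0275, "dz": 0.01}, {"dx": -0.042, "dy": -0.0275, "dz": 0.01}, {"dx": -0.042, "dy": -0.0275, "dz": 0.01}, {"dx": -0.042, "dy": -0.0275, "dz": 0.01}, {"dx": -0.042, "dy": -0.0275, "dz": 0.01}, {"dx": -0.042, "dy": -0.0275, "dz": 0.01}, {"dx": -0.04, "dy": -0.026, "dz": 0.01}])

```text
invalid input at $.moves[0]: expected keys jaw, dx, dy, dz, yaw
```

carry_out(moves=[{"yaw": -0.167}, {"yaw": -0.167}, {"yaw": -0.167}, {"yaw": -0.167}, {"jaw": 0.05}])

```text
invalid input at $.moves[0]: expected keys jaw, dx, dy, dz, yaw
```

Run:
```python
from h import *
p=tf(G0,[[-.092,0,0]])[0]
go([p[0],p[1],.008],np.pi/2+G0[2])
```

```text
t 0.1 tcp [0.2465 0.5465 0.2177] yang 1.147 tilt [-0.001 -0.001 -1.   ] F [-0.   0.4  0.8] open 0.0927 gf 0.0
shift tool [-0.3336 -0.2183  0.21  ] yaw -0.6688
```

All five keys are needed in every row.

carry_out(moves=[{"jaw": 0.05, "dx": -0.042, "dy": -0.0275, "dz": 0.01, "yaw": 0}, {"jaw": 0.05, "dx": -0.042, "dy": -0.0275, "dz": 0.01, "yaw": 0}, {"jaw": 0.05, "dx": -0.042, "dy": -0.0275, "dz": 0.01, "yaw": 0}, {"jaw": 0.05, "dx": -0.042, "dy": -0.0275, "dz": 0.01, "yaw": 0}, {"jaw": 0.05, "dx": -0.042, "dy": -0.0275, "dz": 0.01, "yaw": 0}, {"jaw": 0.05, "dx": -0.042, "dy": -0.0275, "dz": 0.01, "yaw": 0}, {"jaw": 0.05, "dx": -0.042, "dy": -0.0275, "dz": 0.01, "yaw": 0}, {"jaw": 0.05, "dx": -0.04, "dy": -0.026, "dz": 0.01, "yaw": 0}])

```text
t: 1.1
tool_pos: [0.4618, 0.2088, 0.138]
orientation: [-0.661, -3.071, 0.0]
force: [1.1, 0.9, 0.1]
opening: 0.0499
gripper_force: 0.0
```

carry_out(moves=[{"jaw": 0.05, "dx": 0, "dy": 0, "dz": 0.01, "yaw": -0.167}, {"jaw": 0.05, "dx": 0, "dy": 0, "dz": 0.01, "yaw": -0.167}, {"jaw": 0.05, "dx": 0, "dy": 0, "dz": 0.01, "yaw": -0.167}, {"jaw": 0.05, "dx": 0, "dy": 0, "dz": 0.01, "yaw": -0.167}, {"jaw": 0.05, "dx": 0, "dy": 0, "dz": 0, "yaw": 0}])

```text
t: 1.72
tool_pos: [0.4603, 0.21, 0.0974]
orientation: [0.381, -3.116, 0.001]
force: [0.2, -0.1, -0.1]
opening: 0.0498
gripper_force: 0.0
```

Run:
```python
from h import *
p=tf(G0,[[-.092,0,0]])[0]
go([p[0],p[1],.008],np.pi/2+G0[2])
```

```text
t 1.73 tcp [0.4603 0.21   0.0974] yang 1.814 tilt [-0.002 -0.001 -1.   ] F [ 0.2 -0.1 -0.1] open 0.0498 gf 0.0
shift tool [-0.0006 -0.      0.0894] yaw -0.0018
```

carry_out(grip_force=55, moves=[{"jaw": 0.05, "dx": 0, "dy": 0, "dz": 0.03, "yaw": 0}, {"jaw": 0.05, "dx": 0, "dy": 0, "dz": 0.03, "yaw": 0}, {"jaw": 0.05, "dx": 0, "dy": 0, "dz": 0.0295, "yaw": 0}, {"jaw": 0.05, "dx": 0, "dy": 0, "dz": 0, "yaw": 0}, {"jaw": 0, "dx": 0, "dy": 0, "dz": 0, "yaw": 0}, {"jaw": 0, "dx": 0, "dy": 0, "dz": 0, "yaw": 0}, {"jaw": 0, "dx": 0, "dy": 0, "dz": 0, "yaw": 0}, {"jaw": 0, "dx": 0, "dy": 0, "dz": 0, "yaw": 0}])

```text
t: 2.72
tool_pos: [0.4617, 0.2105, 0.0097]
orientation: [-0.382, 3.117, 0.0]
force: [0.1, -0.0, 0.4]
opening: 0.0144
gripper_force: 0.0
```

carry_out(moves=[{"jaw": 0, "dx": 0, "dy": 0, "dz": -0.01, "yaw": 0}, {"jaw": 0, "dx": 0, "dy": 0, "dz": -0.03, "yaw": 0}, {"jaw": 0, "dx": 0, "dy": 0, "dz": -0.05, "yaw": 0}, {"jaw": 0, "dx": 0, "dy": 0, "dz": -0.04, "yaw": 0}, {"jaw": 0, "dx": 0, "dy": 0, "dz": 0, "yaw": 0}])

```text
t: 3.35
tool_pos: [0.4639, 0.2113, 0.1438]
orientation: [-0.382, 3.111, 0.002]
force: [0.4, 0.2, -1.5]
opening: 0.0118
gripper_force: 55.0
```

Run:
```python
from h import *
f=[CG[0],CG[1],CG[2]]
p=tf(CG,[[-.092-.140,0,0]])[0]; print(p)
go([p[0],p[1],.138],np.pi/2+CG[2])
a=read_camera("scene");cv2.imwrite("pics/held.png",cv2.resize(a[150:290,160:400],None,fx=3.3,fy=3.3,interpolation=cv2.INTER_CUBIC)[:,:,::-1])
```

```text
[ 0.43873356 -0.02354158  0.        ]
t 3.35 tcp [0.4639 0.2113 0.1438] yang 1.815 tilt [ 0.007  0.002 -1.   ] F [ 0.4  0.2 -1.5] open 0.0118 gf 55.0
shift tool [ 0.0813 -0.2218  0.0051] yaw 0.6607
```

View pics/held.png

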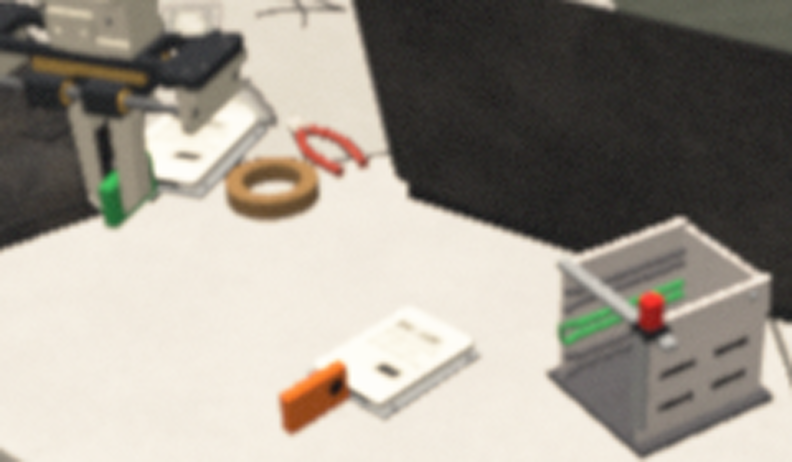

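The carrier is held level. The fin shows at (110,195) in the crop and the cage mouth is free. Next I'll carry it to a point in front of the mouth.

carry_out(moves=[{"jaw": 0, "dx": 0.005, "dy": -0.014, "dz": 0, "yaw": 0}, {"jaw": 0, "dx": 0.01, "dy": -0.0275, "dz": 0, "yaw": 0}, {"jaw": 0, "dx": 0.012, "dy": -0.033, "dz": 0, "yaw": 0}, {"jaw": 0, "dx": 0.012, "dy": -0.033, "dz": 0, "yaw": 0}, {"jaw": 0, "dx": 0.012, "dy": -0.033, "dz": 0, "yaw": 0}, {"jaw": 0, "dx": 0.012, "dy": -0.033, "dz": 0, "yaw": 0}, {"jaw": 0, "dx": 0.012, "dy": -0.033, "dz": 0, "yaw": 0}, {"jaw": 0, "dx": 0.006, "dy": -0.015, "dz": 0, "yaw": 0}])

```text
t: 4.4
tool_pos: [0.4344, -0.0259, 0.1373]
orientation: [0.379, -3.115, -0.001]
force: [0.1, 0.7, -1.7]
opening: 0.0118
gripper_force: 55.0
```

carry_out(moves=[{"jaw": 0, "dx": 0, "dy": 0, "dz": 0.01, "yaw": 0.06}, {"jaw": 0, "dx": 0, "dy": 0, "dz": 0.015, "yaw": 0.12}, {"jaw": 0, "dx": 0, "dy": 0, "dz": 0.02, "yaw": 0.12}, {"jaw": 0, "dx": 0, "dy": 0, "dz": 0.02, "yaw": 0.12}, {"jaw": 0, "dx": 0, "dy": 0, "dz": 0.01, "yaw": 0.12}, {"jaw": 0, "dx": 0, "dy": 0, "dz": 0.005, "yaw": 0.12}, {"jaw": 0, "dx": 0, "dy": 0, "dz": 0, "yaw": 0}, {"jaw": 0, "dx": 0, "dy": 0, "dz": 0, "yaw": 0}])

```text
t: 5.4
tool_pos: [0.4359, -0.024, 0.0589]
orientation: [-0.644, -3.074, -0.0]
force: [-0.1, 0.6, -1.5]
opening: 0.0115
gripper_force: 55.0
```

Run:
```python
from h import *
p=tf(CG,[[-.092-.140,0,0]])[0]
go([p[0],p[1],.0545],np.pi/2+CG[2])
im=read_camera("top")[:,:,::-1].copy();cv2.imwrite("pics/top1.png",im)
cv2.imwrite("pics/scene1.png",read_camera("scene")[:,:,::-1])
x0,y0,S=270,165,6
a=cv2.resize(im[y0:y0+100,x0:x0+130],None,fx=S,fy=S,interpolation=cv2.INTER_CUBIC)
def ln(p,L,col,cl=True):
    q=(proj("top",tf(p,np.array(L)/1e3))-[x0,y0]+.5)*S-.5
    cv2.polylines(a,[q.round().astype(int)],cl,col,1)
s=read_state();R=Ro.from_rotvec(s["orientation"]).as_matrix();t=s["tool_pos"];yw=np.arctan2(R[1,1],R[0,1])-np.pi/2
z=(t[2]-.009)*1e3
pc=[t[0]+.092*np.cos(yw),t[1]+.092*np.sin(yw),yw];print("carrier",pc,z)
for dx,dy,zz in((50,35,14),(52,41,4)): ln(pc,[[dx,dy,z+zz],[dx,-dy,z+zz],[-dx,-dy,z+zz],[-dx,dy,z+zz]],(255,0,255))
ln(CG,[[-54,43,104],[52,43,104],[52,-43,104],[-54,-43,104]],(255,0,0))
ln(CG,[[-54,-38,44],[52,-38,44]],(0,255,255),False);ln(CG,[[-54,38,44],[52,38,44]],(0,255,255),False)
cv2.imwrite("pics/pre.png",a)
```

```text
t 5.4 tcp [ 0.4359 -0.024   0.0589] yang 1.1577 tilt [-0.001  0.    -1.   ] F [-0.1  0.6 -1.5] open 0.0115 gf 55.0
shift tool [-0.0024  0.0016  0.0044] yaw 0.0034
carrier [np.float64(0.5205657679492477), np.float64(-0.061096779238638516), np.float64(-0.4140318950635691)] 50.270518649649865
```

View pics/pre.png

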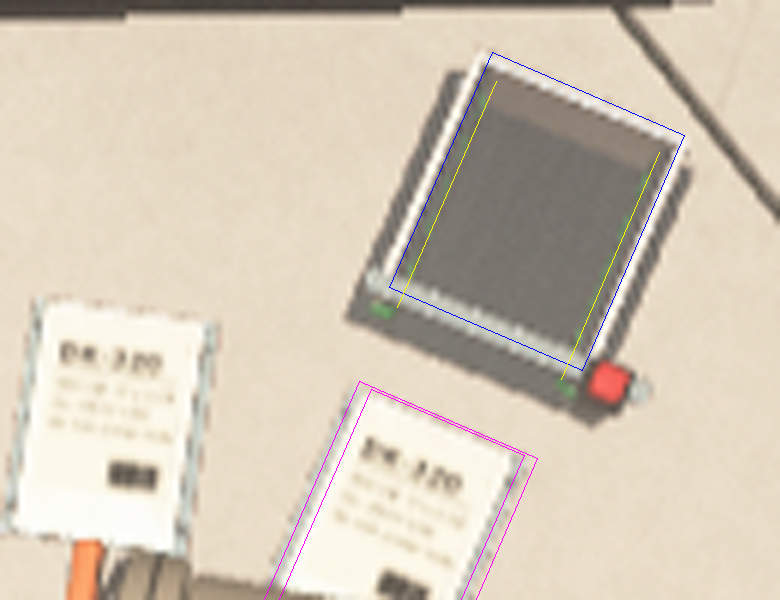

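The picture shows the carrier in front of the mouth, parallel to the cage. Its drive sits about 5 px left of the predicted outline (about 2 mm), and the green mouth flares are at (382,310) and (568,390). I'll measure both lateral offsets with averaged profiles.

```bash
cat >> h.py <<'E'
def prof(im,p,xs,ys,z):
    g=cv2.cvtColor(im,cv2.COLOR_BGR2GRAY)
    X,Y=np.meshgrid(xs,ys); L=np.c_[X.ravel(),Y.ravel(),np.full(X.size,z)]
    q=proj("top",tf(p,L)).astype(np.float32).reshape(len(ys),len(xs),2)
    return cv2.remap(g,q[...,0],q[...,1],cv2.INTER_LINEAR).mean(1)
E
python3 - <<'E'
from h import *
im=cv2.imread("pics/top1.png")
pc=[.52057,-.0611,-.4140]
ys=np.arange(-.054,.0541,.002)
for nm,p,xs,z in(("carr front",pc,np.arange(.02,.046,.002),.0643),("carr rear",pc,np.arange(-.02,.005,.002),.0643),("cage front",CG,np.arange(-.035,-.005,.002),.104),("cage back",CG,np.arange(.005,.035,.002),.104)):
    v=prof(im,p,xs,ys,z);print(nm);print(" ".join(f"{int(y*1e3)}:{int(a)}" for y,a in zip(ys,v) if abs(y)>.027))
v=prof(im,pc,np.arange(.04,.0601,.001),np.arange(-.025,.026,.005),.0643)
xs=np.arange(.04,.0601,.002);print("nose",[(int(x*1e3),int(prof(im,pc,[x],np.arange(-.025,.026,.005),.0643)[0].mean() if 0 else np.mean(prof(im,pc,[x],np.arange(-.025,.026,.005),.0643)))) for x in xs])
E
```

```text
carr front
-54:220 -52:221 -49:220 -47:220 -45:220 -43:220 -41:220 -39:217 -37:202 -35:197 -33:192 -31:209 -29:242 -27:247 28:225 30:244 32:247 34:248 36:246 38:221 40:198 42:198 44:206 46:219 48:223 50:223 52:223 54:223
carr rear
-54:187 -52:195 -49:199 -47:202 -45:203 -43:204 -41:213 -39:216 -37:201 -35:203 -33:197 -31:214 -29:244 -27:246 28:242 30:246 32:248 34:250 36:246 38:219 40:203 42:207 44:207 46:219 48:222 50:222 52:222 54:222
cage front
-54:188 -52:132 -49:118 -47:137 -45:212 -43:233 -41:167 -39:121 -37:121 -35:123 -33:119 -31:117 -29:117 -27:117 28:119 30:119 32:120 34:117 36:117 38:119 40:119 42:123 44:177 46:234 48:198 50:130 52:119 54:130
cage back
-54:196 -52:139 -49:116 -47:128 -45:199 -43:235 -41:179 -39:123 -37:118 -35:120 -33:118 -31:116 -29:117 -27:117 28:118 30:117 32:117 34:115 36:115 38:118 40:117 42:118 44:160 46:228 48:210 50:138 52:116 54:119
nose [(40, 247), (42, 247), (44, 247), (46, 241), (48, 222), (50, 211), (52, 219), (54, 221), (56, 221), (58, 222), (60, 222)]
```

Laterally, the carrier centre lies 0.9 mm to +y of the cage centre, and the yaws agree within 0.2°. I'll correct height and side, then advance to the mouth.

carry_out(moves=[{"jaw": 0, "dx": 0, "dy": -0.001, "dz": 0.0045, "yaw": 0}, {"jaw": 0, "dx": -0.01, "dy": 0, "dz": 0, "yaw": 0}, {"jaw": 0, "dx": -0.012, "dy": 0, "dz": 0, "yaw": 0}, {"jaw": 0, "dx": -0.008, "dy": 0, "dz": 0, "yaw": 0}, {"jaw": 0, "dx": 0, "dy": 0, "dz": 0, "yaw": 0}])

```text
t: 6.12
tool_pos: [0.464, -0.0375, 0.0547]
orientation: [0.649, 3.074, -0.0]
force: [-0.1, -0.3, -2.8]
opening: 0.0116
gripper_force: 55.0
```

Run:
```python
from h import *
c=CG; p=tf(c,[[-.092-.05,0.0005,0]])[0]
go([p[0],p[1],.0545],np.pi/2-.414)
im=read_camera("top")[:,:,::-1].copy();cv2.imwrite("pics/top2.png",im)
s=read_state();t=s["tool_pos"];R=Ro.from_rotvec(s["orientation"]).as_matrix();yw=np.arctan2(R[1,1],R[0,1])-np.pi/2
pc=[t[0]+.092*np.cos(yw),t[1]+.092*np.sin(yw),yw]
ys=np.arange(-.046,.0461,.002)
for xs in(np.arange(.015,.035,.002),np.arange(-.035,-.015,.002)):
    v=prof(im,pc,xs,ys,.0595);print(" ".join(f"{int(y*1e3)}:{int(a)}" for y,a in zip(ys,v) if abs(y)>.027))
d=np.array(pc[:2])-CG[:2];print("cage frame",np.cos(CG[2])*d[0]+np.sin(CG[2])*d[1],-np.sin(CG[2])*d[0]+np.cos(CG[2])*d[1],yw)
b=read_camera("scene")[:,:,::-1]
cv2.imwrite("pics/s2.png",cv2.resize(b[205:305,275:405],None,fx=6,fy=6,interpolation=cv2.INTER_CUBIC))
```

```text
t 6.12 tcp [ 0.464  -0.0375  0.0547] yang 1.1547 tilt [ 0. -0. -1.] F [-0.1 -0.3 -2.8] open 0.0116 gf 55.0
shift tool [-0.0613  0.003   0.0002] yaw -0.0021
-46:219 -44:219 -41:219 -39:216 -37:203 -35:201 -33:197 -31:211 -29:242 -27:246 28:217 30:242 32:247 34:248 36:246 38:220 40:201 42:203 44:203 46:215
-46:140 -44:155 -41:160 -39:159 -37:159 -35:158 -33:157 -31:159 -29:163 -27:160 28:212 30:214 32:218 34:222 36:219 38:193 40:185 42:190 44:194 46:206
cage frame -0.11180875601350213 -0.0025254171587471563 -0.41604520910661624
```

View pics/s2.png

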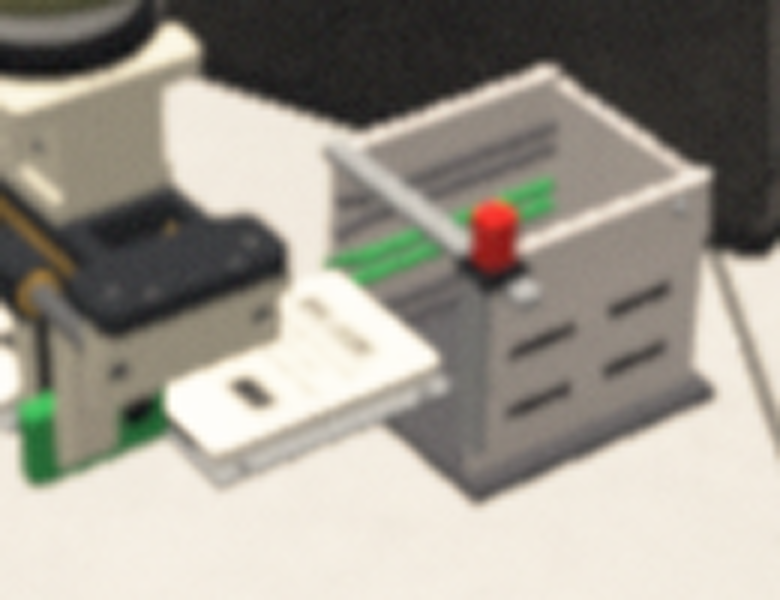

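The carrier is at the mouth: the nose's right plate corner is at (447,385) and the rear right one at (222,487). I'll check pitch and height against the projection.

Run:
```python
from h import *
d=tf([0,0,-.416],[[-.002,.0036,0]])[0]
t=[.464,-.0375];yw=-.416
pc=[t[0]+.092*np.cos(yw)+d[0],t[1]+.092*np.sin(yw)+d[1],yw]
L=np.array([[52,-41,0],[-52,-41,0],[50,-35,14],[-50,-35,14],[-50,35,14]])/1e3
f=lambda q:((q-[275,205]+.5)*6-.5).round()
print(f(proj("scene",tf(pc,L,.0457))).tolist())
k=tf(CG,[[0,.0015,0]])[0]; c=[k[0],k[1],-.414]
# cage green rail mouth, right side wall etc
C=np.array([[-54,43,44],[-54,43,51],[52,43,47.5],[-54,53,104],[-54,-45,0],[52,-47,104],[52,47,104]])/1e3
print(f(proj("scene",tf(c,C))).tolist())
```

```text
[[449.0, 380.0], [214.0, 478.0], [436.0, 344.0], [209.0, 436.0], [108.0, 339.0]]
[[337.0, 270.0], [337.0, 255.0], [550.0, 180.0], [323.0, 130.0], [466.0, 474.0], [704.0, 164.0], [551.0, 57.0]]
```

Both show the same camera bias (about +8 px), so height and pitch are right to about 1–2 mm. I'll enter slowly.

carry_out(moves=[{"jaw": 0, "dx": -0.004, "dy": 0.0005, "dz": 0, "yaw": 0}, {"jaw": 0, "dx": -0.005, "dy": 0, "dz": 0, "yaw": 0}, {"jaw": 0, "dx": -0.005, "dy": 0, "dz": 0, "yaw": 0}, {"jaw": 0, "dx": -0.004, "dy": 0, "dz": 0, "yaw": 0}])

```text
t: 6.72
tool_pos: [0.4804, -0.0441, 0.0547]
orientation: [0.648, 3.074, 0.0]
force: [-0.2, -0.1, -1.1]
opening: 0.0119
gripper_force: 55.0
```

carry_out(moves=[{"jaw": 0, "dx": -0.005, "dy": 0, "dz": 0, "yaw": 0}, {"jaw": 0, "dx": -0.005, "dy": 0, "dz": 0, "yaw": 0}, {"jaw": 0, "dx": 0, "dy": 0, "dz": 0, "yaw": 0}])

```text
t: 7.1
tool_pos: [0.4896, -0.0482, 0.0547]
orientation: [0.649, 3.074, -0.0]
force: [0.3, -0.5, -1.7]
opening: 0.012
gripper_force: 55.0
```

carry_out(moves=[{"jaw": 0, "dx": -0.006, "dy": 0, "dz": 0, "yaw": 0}, {"jaw": 0, "dx": -0.008, "dy": 0, "dz": 0, "yaw": 0}, {"jaw": 0, "dx": -0.008, "dy": 0, "dz": 0, "yaw": 0}, {"jaw": 0, "dx": -0.008, "dy": 0, "dz": 0, "yaw": 0}, {"jaw": 0, "dx": 0, "dy": 0, "dz": 0, "yaw": 0}])

```text
t: 7.72
tool_pos: [0.5172, -0.0605, 0.0547]
orientation: [0.649, 3.073, -0.0]
force: [0.0, -0.2, -0.8]
opening: 0.0116
gripper_force: 55.0
```

Run:
```python
from h import *
p=tf(CG,[[-.092-.0,0.0005,0]])[0]
go([p[0],p[1],.0545],np.pi/2-.414)
b=read_camera("scene")[:,:,::-1];a=read_camera("top")[:,:,::-1]
A=cv2.resize(b[205:305,295:395],None,fx=4,fy=4,interpolation=cv2.INTER_CUBIC)
B=cv2.resize(a[165:265,300:400],None,fx=4,fy=4,interpolation=cv2.INTER_CUBIC)
cv2.imwrite("pics/in1.png",np.hstack([A,B]))
```

```text
t 7.72 tcp [ 0.5172 -0.0605  0.0547] yang 1.1547 tilt [ 0. -0. -1.] F [ 0.  -0.2 -0.8] open 0.0116 gf 55.0
shift tool [-0.0533  0.0025  0.0002] yaw -0.0021
```

View pics/in1.png

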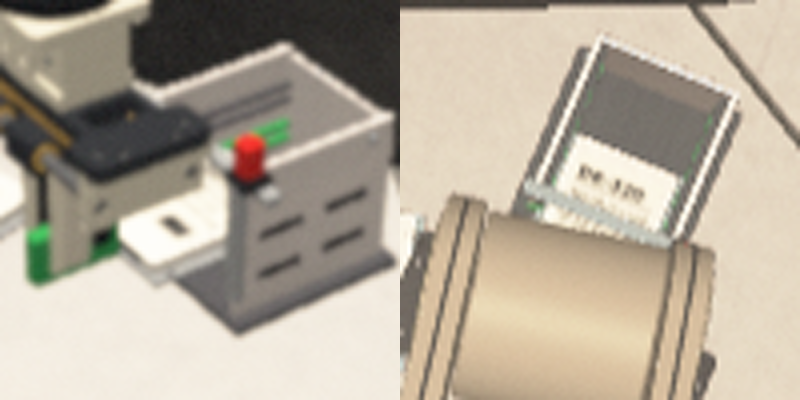

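The carrier is about halfway in, centred between the green rails, with no significant force. The gripper body stays above the knob.

carry_out(moves=[{"jaw": 0, "dx": -0.006, "dy": 0, "dz": 0, "yaw": 0}, {"jaw": 0, "dx": -0.009, "dy": 0, "dz": 0, "yaw": 0}, {"jaw": 0, "dx": -0.009, "dy": 0, "dz": 0, "yaw": 0}, {"jaw": 0, "dx": -0.009, "dy": 0, "dz": 0, "yaw": 0}, {"jaw": 0, "dx": -0.007, "dy": 0, "dz": 0, "yaw": 0}, {"jaw": 0, "dx": 0, "dy": 0, "dz": 0, "yaw": 0}])

```text
t: 8.57
tool_pos: [0.5538, -0.0766, 0.0546]
orientation: [0.649, 3.073, -0.0]
force: [0.7, -0.4, 0.3]
opening: 0.0114
gripper_force: 55.0
```

carry_out(moves=[{"jaw": 0, "dx": -0.002, "dy": 0, "dz": 0, "yaw": 0}, {"jaw": 0, "dx": -0.002, "dy": 0, "dz": 0, "yaw": 0}, {"jaw": 0, "dx": -0.002, "dy": 0, "dz": 0, "yaw": 0}, {"jaw": 0, "dx": 0, "dy": 0, "dz": 0, "yaw": 0}])

```text
t: 9.07
tool_pos: [0.5589, -0.0787, 0.0547]
orientation: [0.648, 3.074, 0.0]
force: [0.1, 0.3, 0.0]
opening: 0.0119
gripper_force: 55.0
```

carry_out(moves=[{"jaw": 0, "dx": -0.0015, "dy": 0, "dz": 0, "yaw": 0}, {"jaw": 0, "dx": -0.0015, "dy": 0, "dz": 0, "yaw": 0}, {"jaw": 0, "dx": 0, "dy": 0, "dz": 0, "yaw": 0}])

```text
t: 9.45
tool_pos: [0.5616, -0.08, 0.0547]
orientation: [0.648, 3.074, -0.0]
force: [0.0, -0.3, 0.7]
opening: 0.0112
gripper_force: 55.0
```

carry_out(moves=[{"jaw": 0, "dx": -0.001, "dy": 0, "dz": 0, "yaw": 0}, {"jaw": 0, "dx": -0.001, "dy": 0, "dz": 0, "yaw": 0}, {"jaw": 0, "dx": -0.001, "dy": 0, "dz": 0, "yaw": 0}])

```text
t: 9.82
tool_pos: [0.5641, -0.0811, 0.0546]
orientation: [-0.648, -3.074, -0.0]
force: [-6.2, 1.2, 4.8]
opening: 0.0117
gripper_force: 55.0
```

carry_out(moves=[{"jaw": 0, "dx": -0.001, "dy": 0, "dz": 0, "yaw": 0}, {"jaw": 0, "dx": -0.001, "dy": 0, "dz": 0, "yaw": 0}])

```text
t: 10.07
tool_pos: [0.5641, -0.0811, 0.0545]
orientation: [-0.647, -3.069, -0.001]
force: [-15.9, 5.9, 14.9]
opening: 0.0117
gripper_force: 55.0
```

carry_out(moves=[{"jaw": 0, "dx": -0.001, "dy": 0, "dz": 0, "yaw": 0}, {"jaw": 0, "dx": -0.001, "dy": 0, "dz": 0, "yaw": 0}])

```text
t: 10.32
tool_pos: [0.5641, -0.0811, 0.0545]
orientation: [-0.646, -3.066, -0.002]
force: [-25.9, 10.0, 21.6]
opening: 0.012
gripper_force: 55.0
```

It met the stop at about 28 N with the TCP no longer advancing, within 2 mm of the predicted home position. I'll ease off, release and lift.

carry_out(moves=[{"jaw": 0, "dx": 0.0025, "dy": 0, "dz": 0, "yaw": 0}, {"jaw": 0.035, "dx": 0, "dy": 0, "dz": 0, "yaw": 0}, {"jaw": 0.035, "dx": 0, "dy": 0, "dz": 0, "yaw": 0}, {"jaw": 0.035, "dx": 0, "dy": 0, "dz": -0.02, "yaw": 0}, {"jaw": 0.035, "dx": 0, "dy": 0, "dz": -0.05, "yaw": 0}, {"jaw": 0.035, "dx": 0, "dy": 0, "dz": -0.05, "yaw": 0}, {"jaw": 0.035, "dx": 0, "dy": 0, "dz": -0.02, "yaw": 0}])

```text
t: 11.2
tool_pos: [0.5678, -0.0823, 0.2003]
orientation: [0.647, 3.067, -0.0]
force: [0.4, -0.2, -0.1]
opening: 0.0351
gripper_force: 0.0
```

Run:
```python
from h import *
k=tf(CG,[[0,.0015,0]])[0]; c=[k[0]-0.002*.915,k[1]+.002*.405,-.4145]
for y in(-.120,-.060): 
    p=tf(c,[[-.053,y,0]])[0]; print(p); go([p[0],p[1],.116],np.pi/2-.4145)
b=read_camera("scene")[:,:,::-1];a=read_camera("top")[:,:,::-1];cv2.imwrite("pics/top3.png",a)
A=cv2.resize(b[205:305,295:395],None,fx=4,fy=4,interpolation=cv2.INTER_CUBIC)
B=cv2.resize(a[165:265,300:400],None,fx=4,fy=4,interpolation=cv2.INTER_CUBIC)
cv2.imwrite("pics/rel.png",np.hstack([A,B]))
```

```text
[ 0.55283712 -0.20371156  0.        ]
t 11.2 tcp [ 0.5678 -0.0823  0.2003] yang 1.1549 tilt [ 0.007 -0.002 -1.   ] F [ 0.4 -0.2 -0.1] open 0.0351 gf 0.0
shift tool [-0.0348 -0.1172  0.0844] yaw -0.0013
[ 0.57700106 -0.14879249  0.        ]
t 11.2 tcp [ 0.5678 -0.0823  0.2003] yang 1.1549 tilt [ 0.007 -0.002 -1.   ] F [ 0.4 -0.2 -0.1] open 0.0351 gf 0.0
shift tool [-0.0347 -0.0572  0.0844] yaw -0.0013
```

View pics/rel.png

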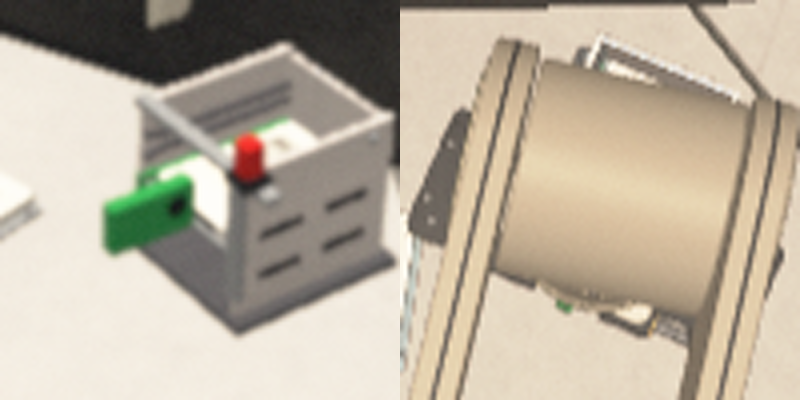

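The picture shows the carrier home on the green rails and level, released, with the fin at (150,215) and the keeper still open. I've now viewed 11 pictures, one over the limit of 10, so from here I'll work from numbers only. Next I'll locate the knob by colour centroid.

```bash
cat >> h.py <<'E'
CC=[0.6497,-0.1152,-0.4145]
def cf(P): 
    d=np.array(P[:2])-CC[:2];c,s=np.cos(CC[2]),np.sin(CC[2]);return np.round([c*d[0]+s*d[1],-s*d[0]+c*d[1]],4)
def red(im,n,box):
    h=cv2.cvtColor(im,cv2.COLOR_BGR2HSV);x0,y0,x1,y1=box
    m=(cv2.inRange(h,(0,140,90),(6,255,255))|cv2.inRange(h,(174,140,90),(180,255,255)))[y0:y1,x0:x1]
    v,u=np.nonzero(m);return np.array([u.mean()+x0,v.mean()+y0]),len(u)
E
python3 - <<'E'
from h import *
for f in("top0","top1","top2"):
    u,n=red(cv2.imread(f"pics/{f}.png"),"top",(355,215,390,245));w=ray("top",u,.130);print(f,u,n,w.round(4),cf(w))
u,n=red(cv2.imread("pics/scene0.png"),"s",(345,232,370,256));print(u,n, proj("scene",tf(CC,[[-.053,-.06,.121]])))
E
```

```text
top0 [371.14285714 228.35714286] 28 [ 0.5768 -0.144   0.13  ] [-0.0551 -0.0557]
top1 [371.06896552 228.27586207] 29 [ 0.577  -0.1439  0.13  ] [-0.055  -0.0555]
top2 [371.14285714 228.35714286] 28 [ 0.5768 -0.144   0.13  ] [-0.0551 -0.0557]
[356.88571429 244.02857143] 70 [[357.92897648 243.20708424]]
```

carry_out(moves=[{"jaw": 0, "dx": -0.004, "dy": -0.02, "dz": 0, "yaw": 0}, {"jaw": 0, "dx": -0.01, "dy": -0.03, "dz": 0, "yaw": 0}, {"jaw": 0, "dx": -0.01, "dy": -0.03, "dz": 0, "yaw": 0}, {"jaw": 0, "dx": -0.01, "dy": -0.025, "dz": 0, "yaw": 0}, {"jaw": 0, "dx": 0, "dy": 0, "dz": 0, "yaw": 0}])

```text
t: 11.92
tool_pos: [0.5523, -0.1937, 0.1918]
orientation: [-0.652, -3.069, -0.0]
force: [1.2, 0.1, 0.4]
opening: 0.0007
gripper_force: 0.0
```

carry_out(moves=[{"jaw": 0, "dx": 0, "dy": 0, "dz": 0.025, "yaw": 0}, {"jaw": 0, "dx": 0, "dy": 0, "dz": 0.035, "yaw": 0}, {"jaw": 0, "dx": 0, "dy": 0, "dz": 0.022, "yaw": 0}, {"jaw": 0, "dx": 0, "dy": 0, "dz": 0, "yaw": 0}, {"jaw": 0, "dx": 0, "dy": 0, "dz": 0, "yaw": 0}])

```text
t: 12.55
tool_pos: [0.5542, -0.1913, 0.1129]
orientation: [-0.648, -3.074, -0.0]
force: [0.1, -0.8, 1.1]
opening: 0.0008
gripper_force: 0.0
```

Run:
```python
from h import *
go([.5641+.0348-.0423,-.0811-.0153-.0961,.117],np.pi/2-.4145)
```

```text
t 12.55 tcp [ 0.5542 -0.1913  0.1129] yang 1.1552 tilt [-0.  0. -1.] F [ 0.1 -0.8  1.1] open 0.0008 gf 0.0
shift tool [-0.0026 -0.0001 -0.0041] yaw -0.001
```

carry_out(moves=[{"jaw": 0, "dx": -0.0025, "dy": 0, "dz": -0.004, "yaw": 0}, {"jaw": 0, "dx": 0, "dy": 0.007, "dz": 0, "yaw": 0}, {"jaw": 0, "dx": 0, "dy": 0.007, "dz": 0, "yaw": 0}, {"jaw": 0, "dx": 0, "dy": 0.006, "dz": 0, "yaw": 0}, {"jaw": 0, "dx": 0, "dy": 0.005, "dz": 0, "yaw": 0}, {"jaw": 0, "dx": 0, "dy": 0.005, "dz": 0, "yaw": 0}])

```text
t: 13.3
tool_pos: [0.5686, -0.1648, 0.1165]
orientation: [-0.648, -3.074, 0.0]
force: [-1.5, -1.4, -0.2]
opening: 0.0006
gripper_force: 0.9
```

carry_out(moves=[{"jaw": 0, "dx": 0, "dy": 0.005, "dz": 0, "yaw": 0}, {"jaw": 0, "dx": 0, "dy": 0.005, "dz": 0, "yaw": 0}, {"jaw": 0, "dx": 0, "dy": 0.005, "dz": 0, "yaw": 0}])

```text
t: 13.68
tool_pos: [0.5746, -0.1511, 0.1165]
orientation: [-0.648, -3.073, 0.0]
force: [-2.7, -1.5, 0.6]
opening: 0.0004
gripper_force: 0.9
```

Run:
```python
from h import *
go([.5641+.0348-.0423,-.0811-.0153-.0961,.117],np.pi/2-.4145)
im=read_camera("scene")[:,:,::-1]
print(red(im,"s",(320,215,375,260)))
for j in(0,.01,.02,.03,.038): print(j,proj("scene",tf(CC,[[-.053,-.06+j,.121]])).round(1))
```

```text
t 13.68 tcp [ 0.5746 -0.1511  0.1165] yang 1.1549 tilt [-0.  0. -1.] F [-2.7 -1.5  0.6] open 0.0004 gf 0.9
shift tool [-0.0003 -0.0451 -0.0005] yaw -0.0014
(array([350.36666667, 240.93333333]), 30)
0 [[357.9 243.2]]
0.01 [[355.1 241. ]]
0.02 [[352.3 238.9]]
0.03 [[349.6 236.8]]
0.038 [[347.4 235.1]]
```

carry_out(moves=[{"jaw": 0, "dx": 0, "dy": 0.004, "dz": 0, "yaw": 0}, {"jaw": 0, "dx": 0, "dy": 0.003, "dz": 0, "yaw": 0}, {"jaw": 0, "dx": 0, "dy": 0.002, "dz": 0, "yaw": 0}])

```text
t: 14.1
tool_pos: [0.5783, -0.1429, 0.1166]
orientation: [-0.648, -3.074, 0.0]
force: [-1.5, -1.4, -0.5]
opening: 0.0004
gripper_force: 0.8
```

carry_out(moves=[{"jaw": 0, "dx": 0, "dy": 0.002, "dz": 0, "yaw": 0}, {"jaw": 0, "dx": 0, "dy": 0.002, "dz": 0, "yaw": 0}])

```text
t: 14.35
tool_pos: [0.5799, -0.1394, 0.1166]
orientation: [-0.648, -3.074, -0.0]
force: [-2.2, -0.4, -0.7]
opening: 0.0006
gripper_force: 0.8
```

carry_out(moves=[{"jaw": 0, "dx": 0, "dy": 0.001, "dz": 0, "yaw": 0}, {"jaw": 0, "dx": 0, "dy": 0.001, "dz": 0, "yaw": 0}])

```text
t: 14.6
tool_pos: [0.5808, -0.1376, 0.1166]
orientation: [0.648, 3.074, 0.0]
force: [-1.7, -1.0, -0.6]
opening: 0.0005
gripper_force: 0.8
```

carry_out(moves=[{"jaw": 0, "dx": 0, "dy": 0.0015, "dz": 0, "yaw": 0}, {"jaw": 0, "dx": 0, "dy": 0.0015, "dz": 0, "yaw": 0}, {"jaw": 0, "dx": 0, "dy": 0.001, "dz": 0, "yaw": 0}])

```text
t: 14.98
tool_pos: [0.5812, -0.1366, 0.1167]
orientation: [-0.65, -3.072, 0.007]
force: [-9.8, -12.8, 0.9]
opening: 0.0006
gripper_force: 8.2
```

carry_out(moves=[{"jaw": 0, "dx": 0, "dy": 0.0015, "dz": 0, "yaw": 0}, {"jaw": 0, "dx": 0, "dy": 0.0015, "dz": 0, "yaw": 0}, {"jaw": 0, "dx": 0, "dy": 0.001, "dz": 0, "yaw": 0}])

```text
t: 15.35
tool_pos: [0.5813, -0.1362, 0.1168]
orientation: [-0.652, -3.07, 0.015]
force: [-17.0, -26.0, 5.7]
opening: 0.0004
gripper_force: 15.8
```

Run:
```python
from h import *
go([.5641+.0348-.0423,-.0811-.0153-.0961,.117],np.pi/2-.4145)
im=read_camera("scene")[:,:,::-1]
print(red(im,"s",(320,215,375,260)))
```

```text
t 15.35 tcp [ 0.5813 -0.1362  0.1168] yang 1.1526 tilt [-0.005 -0.009 -1.   ] F [-17.  -26.    5.7] open 0.0004 gf 15.8
shift tool [-0.0003 -0.0614  0.0004] yaw -0.0037
(array([345.79166667, 237.58333333]), 24)
```

The keeper has stopped hard at about 31 N. I'll back off, lift clear and verify.

carry_out(moves=[{"jaw": 0, "dx": 0, "dy": -0.01, "dz": 0, "yaw": 0}, {"jaw": 0, "dx": 0, "dy": -0.02, "dz": 0, "yaw": 0}, {"jaw": 0, "dx": 0, "dy": 0, "dz": -0.05, "yaw": 0}, {"jaw": 0, "dx": 0, "dy": 0, "dz": -0.05, "yaw": 0}, {"jaw": 0, "dx": 0.05, "dy": 0, "dz": -0.03, "yaw": 0}, {"jaw": 0, "dx": 0.05, "dy": 0, "dz": 0, "yaw": 0}, {"jaw": 0, "dx": 0.05, "dy": 0, "dz": 0, "yaw": 0}, {"jaw": 0, "dx": 0.02, "dy": 0, "dz": 0, "yaw": 0}])

```text
t: 16.4
tool_pos: [0.4148, -0.0885, 0.2469]
orientation: [0.647, 3.073, 0.001]
force: [1.1, -0.3, 0.8]
opening: 0.0003
gripper_force: 0.0
```

carry_out(moves=[{"jaw": 0, "dx": 0, "dy": 0, "dz": 0, "yaw": 0}, {"jaw": 0, "dx": 0, "dy": 0, "dz": 0, "yaw": 0}])

```text
t: 16.65
tool_pos: [0.417, -0.0895, 0.247]
orientation: [0.648, 3.073, 0.0]
force: [-0.3, 0.7, -0.0]
opening: 0.0004
gripper_force: 0.0
```

Run:
```python
from h import *
im=read_camera("scene")[:,:,::-1]; a=read_camera("top")[:,:,::-1]
u,n=red(im,"s",(320,215,375,260));print(u,n,"moved",u-[356.886,244.029])
P=lambda j:proj("scene",tf(CC,[[-.053,-.06+j,.121]]))[0]
print("expected move for .038",P(.038)-P(0))
try:
    u,n=red(a,"t",(340,205,390,245));w=ray("top",u,.13);print(u,n,"top knob cage",cf(w))
except Exception as e: print(e)
# carrier nose vs stop along cage x in top, drive top z .058
xs=np.arange(.03,.0601,.002);print([(int(x*1e3),int(np.mean(prof(a,CC,[x],np.arange(-.02,.021,.005),.058)))) for x in xs])
print(read_state()["force"],read_state()["t"])
```

```text
[347.97222222 236.93055556] 72 moved [-8.91377778 -7.09844444]
expected move for .038 [-10.50318162  -8.13424915]
[358.66666667 223.25925926] 27 top knob cage [-0.0558 -0.0233]
[(30, 198), (32, 226), (34, 243), (36, 246), (38, 246), (40, 245), (42, 245), (44, 245), (46, 233), (48, 196), (50, 148), (52, 134), (54, 133), (56, 149), (58, 202), (60, 225)]
[ 0.683764    0.43339203 -0.39368256] 16.75
```

```bash
python3 -c "
from plant import *
print(close_job())"
```

```text
the job is handed in; nothing more can be done
None
```

The green carrier is home on the middle rails and released, the keeper is pushed across to its stop in front of it, and the job was handed in at about 17 s; the orange carrier and cup were not touched. One slip: I viewed 11 pictures, one over the limit of 10.

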